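Clear iron chips off the bench plate

ROBOT

A 7-joint arm with a two-finger parallel gripper is mounted at the origin on the work surface. World frame = base frame: x ahead of the robot, y to its left, z up, the work surface at z = 0. Lengths are in m, angles in rad, forces in N, time in s.
With the tool pointing down it reaches from about 0.4 to 0.85 m from the base axis. Payload 10.4 kg.
Tool frame: the origin (TCP) lies at the very end of the fingers, on their centre line; the grasp point (between the pads) lies 19 mm behind it (r.pinch_z is the distance from the TCP to the grasp point, in m); z points along the fingers, y is the line along which they close (so a half turn about z gives the same grasp; the last joint's range is limited). The gripper opens to 87 mm and grips with 3 to 60 N. Pads are 19 mm wide; open, the fingers measure 117 mm over their backs; the gripper's body (75 mm by 190 mm) begins 51 mm behind the grasp point.
Start: joints at [1.228, 0.332, -0.065, 1.46, 0.022, 1.35, -0.088], TCP at [0.197, -0.593, 0.223] pointing down, gripper open.
Joint ranges: [-2.6, 2.6], [-0.5, 2.12], [-1.47, 1.34], [0.16, 2.42], [-1.27, 4.41], [0.06, 2.06], [-2.6, 2.6]. Speed limits (rad/s): [2.22, 2.22, 2.79, 2.79, 3.14, 3.14, 3.14].

INTERFACE

Orientations are given as a unit quaternion [x, y, z, w].
In Python, from bench import sensors, vision, r gives the robot as it stands.
- The arm moves only by the shell command python3 -m crank 'ROWS' [OPENING] [FORCE]. ROWS is JSON, a list of rows, each a list of 2 entries, a list of its own where there are three numbers: the shift along the tool's x, y, z normalised to -1 to 1, where 1 is 3 cm, then the turn about the tool's z normalised to -1 to 1, where 1 is 8 degrees. A call has 1 to 12 rows; each row shifts and turns the commanded pose from where the row before left it, along the tool's axes as they then stand; what a row does not reach is not made up. A row lasts 1/8 s, in which the tool goes at most 62.5 mm and 10.7 degrees, less where a joint would pass 70% of its speed; a pose out of reach is approached as far as the arm can. A call with a number of a shift or a turn outside -1 to 1 is refused whole. A call with a gripper value outside its range is refused whole. OPENING is the opening, from 0 (shut) to 1 (fully open), set as the call begins (- or left out, the last holds). The fingers move at their own pace and stop on an object; FORCE is the grip in N (left out, the last holds). Time passes only in rows, so rows that do not move let the fingers close. It gives the time, the measured TCP pose, the force, the opening and the grip force at its end, in the units of the state.
- sensors.read_state(): the state, without advancing time (a new reading comes with each control period).
- vision.camera(name): name is "scene" or "top"; returns the picture (384x512x3 uint8, red, green, blue); there is no depth.
- vision.camera_model(name): a dict with "vertical_fov" (degrees; the focal length in pixels is half the picture's height over the tangent of half this angle, whatever the lens; pixels are square), "cx", "cy" (the principal point, pixels), "camera_from_world" (4x4, takes a point from world to camera coordinates). Camera axes: x right, y down, z forward; pixel columns grow to the right and rows downward; lengths in m; the calibration is good to about 2 mm. A picture is of the moment at which its call begins. camera_model takes no time and is no camera call.
- r.close_job(): hands the job in; it is judged then, once.
The state is a dict: "time": time; "joint_positions": joint angles; "joint_vel": joint speeds; "joint_torque": joint torques, N m; "ee_pos": TCP position; "eef_rot": TCP orientation; "ft_force": force on the tool from outside, world axes, zero at the start; "torque": the same for the moment, N m; "width": finger opening in m; "grip_force": force on a finger pad.
Only numpy, scipy, OpenCV 4.12 (cv2) and the standard library are available. Lean on these libraries where they do the work, as an engineer would, in place of code of your own. Each camera call takes 0.05 s, during which the arm holds its last target. There are 200 camera calls.

TASK

Pick up the scraper block by its yellow handle and wipe all four rusty iron chips off the bare metal plate into the empty teal scrap tray. The chips are sharp, so move them only with the scraper, never with the fingers, and keep them out of the grey bolt bin. When the plate is clear, stand the scraper upright on its black rubber pad again and let go, leaving the other things on the bench where they are.

Things in the scene. Friction and masses are not known exactly. Their poses are not given: they have to be found in the camera images.
- plate: Bare aluminium plate, 180 (x) x 180 (y) mm, fixed on short feet, its flat top 45 mm above the bench, no rim. Origin at the centre of its footprint, at bench height; z up. It stands yawed up to 0.35 rad. The tray and the bolt bin stand 2 mm off its +y and -y edges, squared up to it; which is on which side varies.
- tray: Teal open scrap tray, empty, fixed, 180 (x) x 85 (y) mm outside, walls and floor 4 mm thick, rim 42 mm above the bench (3 mm below the plate's top), inner floor at 4 mm. Origin at the centre of its underside; its axes are parallel to the plate's.
- bolt_bin: Grey open bin of the same size as the tray, fixed, on the opposite side of the plate, holding clean bolts (below its 42 mm rim). Origin at the centre of its underside.
- pad: Black rubber rest pad for the scraper, fixed, 160 (x) x 120 (y) mm, 3 mm thick. Origin at the centre of its underside, at bench height. To the left or to the right of the plate and bins, with the yellow carton on the other side.
- scraper_center (a point): Scraper block standing upright on the pad, 0.16 kg. Red foot 100 mm long (own x) x 30 mm thick (own y) x 20 mm high with a flat bottom; on it, centred, a yellow upright handle 60 mm (x) x 20 mm (y), reaching 80 mm above the bottom. Grip the handle across its 20 mm. This point is on its axis, 40 mm above its bottom; z up.
- chip0: Rust-brown angular iron chip lying loose on the plate, about 23 x 20 x 9 mm, 20 g. Origin at the middle of its underside. The four chips start anywhere within 55 mm (plate x) and 42 mm (plate y) of the plate's middle, at least 28 mm apart.
- chip1: Rust-brown angular iron chip lying loose on the plate, about 23 x 20 x 9 mm, 20 g. Origin at the middle of its underside.
- chip2: Rust-brown angular iron chip lying loose on the plate, about 23 x 20 x 9 mm, 20 g. Origin at the middle of its underside.
- chip3: Rust-brown angular iron chip lying loose on the plate, about 23 x 20 x 9 mm, 20 g. Origin at the middle of its underside.
- carton: Bystander: loose yellow carton, 70 x 55 x 85 mm high. Origin at the centre of its underside.
- shock: Bystander: motorcycle shock absorber on a small wooden rack, loose, 50 (x) x 200 (y) x 56 mm high, beyond the plate. Origin at the centre of its underside.
- tape: Bystander: cream roll of tape lying flat, loose, 72 mm across, 30 mm high, beyond the plate. Origin at the centre of its underside.
Not all that is in view belongs to the job. What is shaped like the tray but green or red is not meant.

How it is judged:
By the outcome, as a careful person would: the job done as asked, in the order asked, and still so for the second after the job is handed in, with the robot touching nothing.
It also fails if it takes over 61 s, if anything falls off the work surface, if the arm or the gripper's body presses on something with over 40 N, if the wrist force passes 120 N, or if a joint passes its speed limit or range.

## Working session

There is one attempt and no reset: what is moved stays moved. The work goes in short steps, Python scripts to look and compute and a shell command to move; the robot and the scene stay as the last step left them, time stands still between calls to the robot, and variables do not carry over. Pictures are saved under pics/ and viewed, at most 10 in all, crops included, and the job is handed in when it is done.

```bash
ls; mkdir -p pics; python3 - <<'E'
from bench import sensors, vision, r
import cv2
for n in ("scene","top"):
    im=vision.camera(n); cv2.imwrite(f"pics/{n}0.png",im[:,:,::-1]); m=vision.camera_model(n); print(n,m)
s=sensors.read_state(); print(s, r.pinch_z)
E
```

```text
pics
scene {'vertical_fov': 45.32108332016912, 'cx': 261.8875969200741, 'cy': 193.85125611580295, 'camera_from_world': array([[ 1.23796697e-01,  9.92306577e-01,  1.42637960e-03,
        -5.87735037e-02],
       [ 6.07924673e-01, -7.47063001e-02, -7.90472366e-01,
        -2.60137835e-01],
       [-7.84284368e-01,  9.87249994e-02, -6.12496045e-01,
         1.50494790e+00],
       [ 0.00000000e+00,  0.00000000e+00,  0.00000000e+00,
         1.00000000e+00]])}
top {'vertical_fov': 56.00771450767543, 'cx': 253.36635286896626, 'cy': 196.4979241467041, 'camera_from_world': array([[ 2.49428533e-02, -9.99688863e-01,  1.78900703e-04,
         3.28707361e-03],
       [-9.96727363e-01, -2.48827259e-02, -7.69117238e-02,
         5.40034001e-01],
       [ 7.68922452e-02,  1.74008262e-03, -9.97037890e-01,
         1.04918895e+00],
       [ 0.00000000e+00,  0.00000000e+00,  0.00000000e+00,
         1.00000000e+00]])}
{'time': 0.1, 'joint_positions': array([ 1.22838431,  0.33282015, -0.06473264,  1.46081857,  0.02159888,
        1.34988505, -0.08849822]), 'joint_vel': array([-0.00097785, -0.00149455, -0.00121284, -0.000863  , -0.00219556,
       -0.00207918, -0.00174862]), 'joint_torque': array([ 8.98135113e-04, -6.24546504e+01,  2.43934774e-02, -3.90718603e+01,
       -6.14159019e-02,  3.65299650e-02,  5.85322255e-05]), 'ee_pos': array([ 0.19640721, -0.59299425,  0.22184491]), 'eef_rot': array([ 9.87238022e-01,  1.59250453e-01, -1.18954218e-04, -6.06261336e-04]), 'ft_force': array([-0.575452  ,  0.17220812, -0.70553474]), 'torque': array([ 0.02934381, -0.01525309, -0.04068134]), 'grip_force': 0.0, 'width': 0.08689131560746187} 0.0187
```

View pics/top0.png

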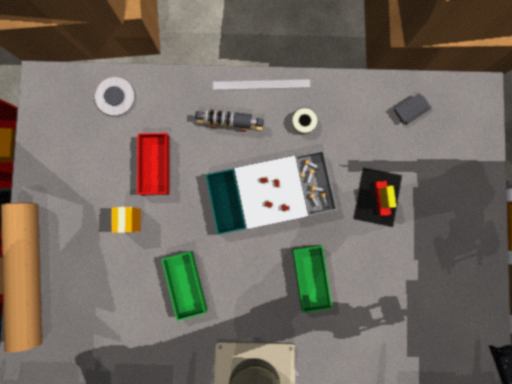

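View pics/scene0.png

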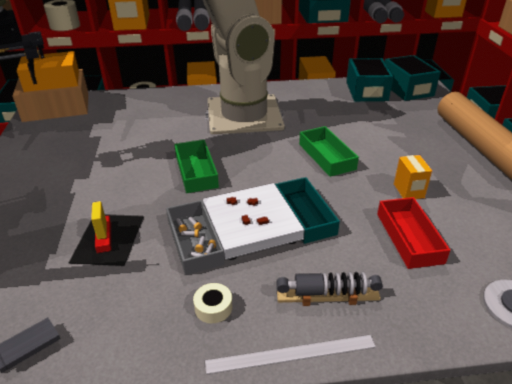

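The top view shows the plate (~270,192) with four chips, the teal tray on its left (+y, ~226,200), the bolt bin on its right (~316,183), and the pad and scraper at ~(380,198). The carton is on the left at ~(120,219), clear of the work. The scene view agrees.

```bash
cat > h.py <<'E'
from bench import sensors, vision, r
import cv2, numpy as np
def cast(n,px,z):
    m=vision.camera_model(n); T=m["camera_from_world"]; f=192/np.tan(np.radians(m["vertical_fov"]/2))
    px=np.atleast_2d(px).astype(float)
    d=np.c_[(px[:,0]-m["cx"])/f,(px[:,1]-m["cy"])/f,np.ones(len(px))]@T[:3,:3]
    c=-T[:3,:3].T@T[:3,3]
    return c+d*((z-c[2])/d[:,2])[:,None]
def blobs(im,lo,hi,amin,box=None):
    h=cv2.cvtColor(im,cv2.COLOR_RGB2HSV); m=cv2.inRange(h,np.array(lo),np.array(hi))
    if box: k=np.zeros_like(m); k[box[1]:box[3],box[0]:box[2]]=255; m&=k
    cs=cv2.findContours(m,cv2.RETR_EXTERNAL,cv2.CHAIN_APPROX_NONE)[0]
    return [c for c in cs if cv2.contourArea(c)>=amin]
def rect(n,c,z):
    "centre, sizes(mm), angle of long side (deg) of a contour cast to height z"
    p=cast(n,c[:,0,:],z)[:,:2]*1000
    (a,b),(w,h),t=cv2.minAreaRect(p.astype(np.float32))
    if w<h: w,h,t=h,w,t+90
    return np.round([a,b,w,h,(t+90)%180-90],1)
def chips(n="top",z=.0495,im=None,box=(200,130,350,250)):
    im=vision.camera(n) if im is None else im
    return [cast(n,np.mean(c[:,0,:],0),z)[0]*1000 for c in blobs(im,(0,130,40),(14,255,255),4,box)]
E
python3 - <<'E'
from h import *
im=vision.camera("top"); sc=vision.camera("scene")
for n,i,bx in (("top",im,(200,130,350,250)),("scene",sc,(160,170,345,275))):
    for c in blobs(i,(0,0,185),(179,60,255),300,bx): print(n,"plate",rect(n,c,.045), cv2.contourArea(c))
    for c in blobs(i,(80,100,20),(100,255,255),300,bx): print(n,"tray",rect(n,c,.042))
    print(n,"chips",np.round(chips(n,im=i,box=bx),0).tolist())
for n,i,bx in (("top",im,(350,160,410,235)),("scene",sc,(70,190,150,270))):
    for c in blobs(i,(22,120,60),(35,255,255),8,bx): print(n,"yel",rect(n,c,.083), cv2.boundingRect(c))
    for c in blobs(i,(0,150,60),(10,255,255),8,bx): print(n,"red",rect(n,c,.023), cv2.boundingRect(c))
    for c in blobs(i,(0,0,0),(179,90,45),300,bx): print(n,"pad",rect(n,c,.003))
a=cv2.resize(im[150:245,190:410],None,fx=3.6,fy=3.6,interpolation=cv2.INTER_CUBIC)
cv2.imwrite("pics/crop.png",a[:,:,::-1])
E
```

```text
top plate [553.7 -33.5 179.3 178.7  13.2] 3675.0
top tray [522.9  98.4 177.3  83.6  13.3]
top chips [[508.0, -73.0, 50.0], [517.0, -26.0, 50.0], [579.0, -49.0, 50.0], [587.0, -11.0, 50.0]]
scene plate [553.5 -35.7 180.2 179.3  13.3] 3982.0
scene tray [543.7 100.3 224.4 100.3   7.4]
scene chips [[587.0, -13.0, 50.0], [579.0, -50.0, 49.0], [517.0, -27.0, 49.0], [508.0, -75.0, 49.0]]
top yel [ 545.  -360.7   63.2   38.9    7.8] (381, 185, 16, 23)
top red [ 545.5 -366.3  105.2   37.7    8.2] (375, 180, 17, 36)
top pad [ 551.4 -356.2  156.7  117.3   -9.9]
scene yel [ 577.7 -360.3  123.6   27.3   12.3] (91, 201, 15, 37)
scene red [ 555.4 -367.3  123.5   33.6    9. ] (94, 215, 17, 38)
scene pad [ 552.9 -358.7  160.   120.1   -9.8]
```

View pics/crop.png

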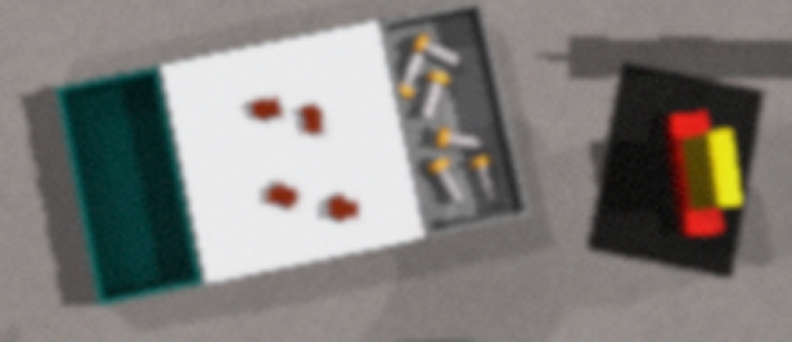

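The crop confirms the layout: four dark red chips lie on the white plate and the teal tray is empty. The scraper's foot (~690,175 in the crop) is red, with the handle's bright yellow top at ~(727,168). I'll refine the scraper pose and then move.

```bash
cat >> h.py <<'E'
def togo(x,y,yaw=None,z=None):
    "tool-frame shift (row units) and turn (units) to a world target in mm/deg"
    from scipy.spatial.transform import Rotation as R
    s=sensors.read_state(); Q=R.from_quat(s["eef_rot"]).as_matrix(); p=s["ee_pos"]*1000
    y0=np.degrees(np.arctan2(Q[1,0],Q[0,0])); z=p[2] if z is None else z
    yaw=y0 if yaw is None else yaw
    print("t %.2f pos %s yaw %.1f w %.4f g %.1f F %s"%(s["time"],np.round(p,1),y0,s["width"],s["grip_force"],np.round(s["ft_force"],1)))
    d=np.array([x,y,z])-p; c,q=np.cos(np.radians(yaw)),np.sin(np.radians(yaw))
    print(" now-frame",np.round(Q.T@d/30,2),"after-turn frame",np.round([(c*d[0]+q*d[1])/30,(q*d[0]-c*d[1])/30,-d[2]/30],2),"turn",round((y0-yaw)/8,2))
E
python3 - <<'E'
from h import *
im=vision.camera("top")
for v in (130,170,200):
  for c in blobs(im,(22,120,v),(35,255,255),8,(350,160,410,235)): print(v,"yel",rect("top",c,.083))
  for c in blobs(im,(0,150,v),(10,255,255),8,(350,160,410,235)): print(v,"red",rect("top",c,.023))
sc=vision.camera("scene")
h=cv2.cvtColor(sc,cv2.COLOR_RGB2HSV)
for v in (150,200):
  for c in blobs(sc,(22,120,v),(35,255,255),4,(70,190,150,270)): print(v,"yel",rect("scene",c,.083))
togo(546,-360,8)
E
```

```text
130 yel [ 545.6 -366.6   61.6   21.7    8.5]
130 red [ 506.2 -372.3   29.5   23.5   89.9]
130 red [ 586.2 -360.7   32.3   23.   -66.9]
170 yel [ 545.6 -366.6   57.3   18.2    7.8]
170 red [ 506.4 -372.3   24.    17.7  -88.6]
170 red [ 585.6 -361.8   28.4   16.8  -80.4]
200 yel [ 545.5 -367.2   56.4   15.5    7.8]
200 red [ 505.  -372.2   23.7   14.7  -88.6]
200 red [ 584.7 -360.7   24.    14.9  -88.6]
150 yel [ 547.9 -369.4   62.2   18.5    8.4]
200 yel [ 546.6 -369.8   58.3   14.7    8.5]
t 0.30 pos [ 196.5 -593.2  222.3] yaw 18.3 w 0.0867 g 0.0 F [-0.5  0.5  0.7]
 now-frame [13.5  -3.72  0.  ] after-turn frame [12.62 -6.08 -0.  ] turn 1.29
```

```bash
python3 -m crank '[[[0,0,0],0.63],[[0,0,0],0.63],[[0.9,-0.5,0],0],[[1,-0.5,0],0],[[1,-0.5,0],0],[[1,-0.5,0],0],[[1,-0.5,0],0],[[1,-0.5,0],0],[[1,-0.5,0],0],[[1,-0.5,0],0],[[1,-0.5,0],0],[[1,-0.5,0],0]]' 1; python3 - <<'E'
from h import *
togo(546.3,-368,8.2,110)
E
```

```text
time: 1.8
ee_pos: [0.4697, -0.4016, 0.2226]
eef_rot: [0.997, 0.072, 0.0, 0.0]
ft_force: [-0.1, -0.3, 0.2]
width: 0.087
grip_force: 0.0
t 1.80 pos [ 469.7 -401.6  222.6] yaw 8.2 w 0.0870 g 0.0 F [-0.1 -0.3  0.2]
 now-frame [ 2.69 -0.74  3.75] after-turn frame [ 2.69 -0.75  3.75] turn 0.0
```

```bash
python3 -m crank '[[[0.9,-0.25,0],0],[[0.9,-0.25,0],0],[[0.89,-0.24,0],0],[[0,0,0],0],[[0,0,1],0],[[0,0,1],0],[[0,0,1],0],[[0,0,1],0],[[0,0,0],0]]' 1; python3 - <<'E'
from h import *
togo(546.3,-368,8.2,36)
im=vision.camera("scene"); cv2.imwrite("pics/s1.png",cv2.resize(im[140:290,30:230],None,fx=4,fy=4,interpolation=cv2.INTER_CUBIC)[:,:,::-1])
E
```

```text
time: 2.92
ee_pos: [0.5434, -0.3687, 0.1003]
eef_rot: [0.997, 0.071, -0.002, -0.001]
ft_force: [-0.4, -0.3, 0.3]
width: 0.0869
grip_force: 0.0
t 2.92 pos [ 543.4 -368.7  100.3] yaw 8.2 w 0.0869 g 0.0 F [-0.4 -0.3  0.3]
 now-frame [ 0.11 -0.    2.14] after-turn frame [ 0.1  -0.01  2.14] turn -0.0
```

View pics/s1.png

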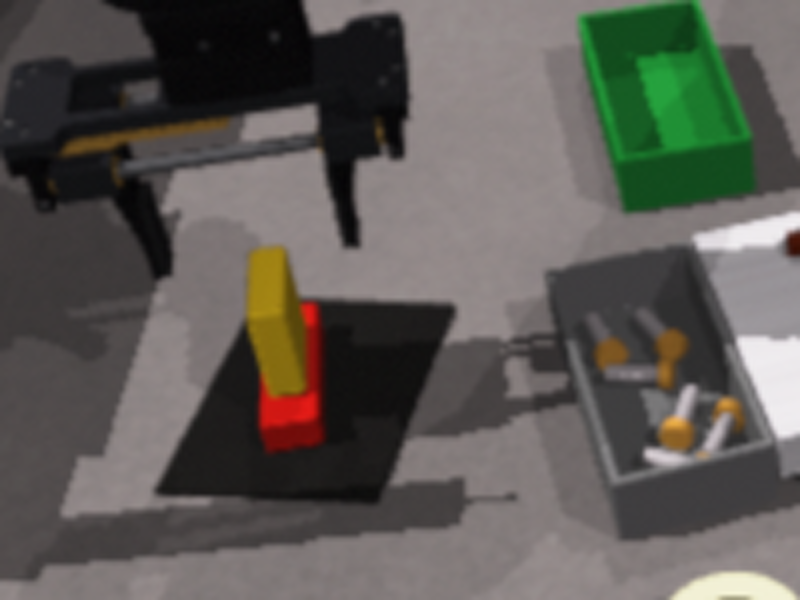

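The open fingers (at ~165,270 and 350,240 in the crop) straddle the handle's top (~268,250). I can descend and grip.

```bash
python3 -m crank '[[[0.1,0,0.8],0],[[0,0,0.7],0],[[0,0,0.6],0],[[0,0,0],0]]' 1; python3 -m crank '[[[0,0,0],0],[[0,0,0],0],[[0,0,0],0],[[0,0,0],0],[[0,0,0],0],[[0,0,0],0]]' 0 50; python3 - <<'E'
from h import *
togo(546.3,-368,8.2,120)
E
```

```text
time: 3.48
ee_pos: [0.5476, -0.368, 0.0381]
eef_rot: [0.997, 0.072, -0.001, -0.001]
ft_force: [0.3, -0.2, 0.7]
width: 0.087
grip_force: 0.0
time: 4.22
ee_pos: [0.5486, -0.3683, 0.0396]
eef_rot: [0.997, 0.072, 0.0, 0.0]
ft_force: [1.2, -0.1, -0.6]
width: 0.0354
grip_force: 0.0
t 4.22 pos [ 548.6 -368.3   39.6] yaw 8.2 w 0.0354 g 0.0 F [ 1.2 -0.1 -0.6]
 now-frame [-0.07 -0.02 -2.68] after-turn frame [-0.07 -0.02 -2.68] turn 0.01
```

```bash
python3 -m crank '[[[0,0,0.12],0],[[0,0,0],0],[[0,0,0],0],[[0,0,0],0],[[0,0,0],0],[[0,0,0],0]]' 0 50; python3 - <<'E'
from h import *
togo(546.3,-368,8.2,120)
E
```

```text
time: 4.97
ee_pos: [0.5486, -0.3683, 0.036]
eef_rot: [0.997, 0.072, 0.0, 0.0]
ft_force: [0.4, 0.2, -2.2]
width: 0.0197
grip_force: 50.0
t 4.97 pos [ 548.6 -368.3   36. ] yaw 8.2 w 0.0197 g 50.0 F [ 0.4  0.2 -2.2]
 now-frame [-0.07 -0.02 -2.8 ] after-turn frame [-0.07 -0.02 -2.8 ] turn 0.01
```

```bash
python3 -m crank '[[[0,0,-0.7],0],[[0,0,-0.7],0],[[0,0,-0.7],0],[[0,0,-0.7],0],[[0,0,0],-0.32],[[0,0,0],-0.32],[[0,0,0],0]]'; python3 - <<'E'
from h import *
togo(523.3,-106.4,13.3,120)
im=vision.camera("scene"); cv2.imwrite("pics/s2.png",cv2.resize(im[100:290,30:280],None,fx=3,fy=3,interpolation=cv2.INTER_CUBIC)[:,:,::-1])
E
```

```text
time: 5.85
ee_pos: [0.5487, -0.3684, 0.1209]
eef_rot: [0.993, 0.116, 0.0, 0.0]
ft_force: [0.5, 0.6, -2.2]
width: 0.0197
grip_force: 50.0
t 5.85 pos [ 548.7 -368.4  120.9] yaw 13.3 w 0.0197 g 50.0 F [ 0.5  0.6 -2.2]
 now-frame [ 1.19 -8.69  0.03] after-turn frame [ 1.18 -8.69  0.03] turn 0.01
```

View pics/s2.png

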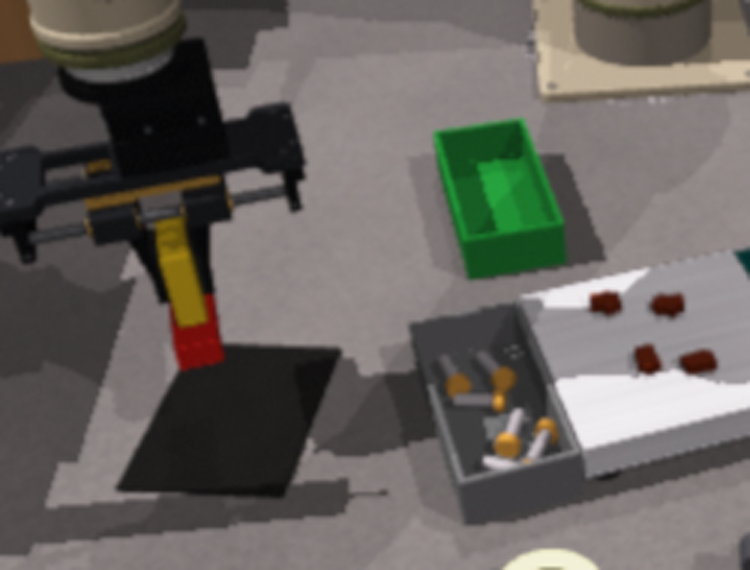

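The scraper is held upright and clear of the pad. Next I carry it over the bin to the plate's -y strip.

```bash
python3 -m crank '[[[0,-0.5,0],0],[[0.14,-0.9,0],0],[[0.15,-0.9,0],0],[[0.15,-0.9,0],0],[[0.15,-0.9,0],0],[[0.15,-0.9,0],0],[[0.15,-0.9,0],0],[[0.15,-0.9,0],0],[[0.14,-0.9,0],0],[[0,-0.6,0],0],[[0,-0.4,0],0],[[0,0,0],0]]'; python3 - <<'E'
from h import *
togo(523.3,-106.4,13.3,78.8)
E
```

```text
time: 7.4
ee_pos: [0.5226, -0.1058, 0.1201]
eef_rot: [0.993, 0.117, 0.0, 0.0]
ft_force: [-0.0, -1.3, -1.7]
width: 0.0196
grip_force: 50.0
t 7.40 pos [ 522.6 -105.8  120.1] yaw 13.4 w 0.0196 g 50.0 F [-0.  -1.3 -1.7]
 now-frame [0.02 0.03 1.38] after-turn frame [0.02 0.03 1.38] turn 0.01
```

```bash
python3 -m crank '[[[0,0,0.5],0],[[0,0,0.45],0],[[0,0,0.3],0],[[0,0,0.12],0],[[0,0,0],0],[[0,0,0],0],[[0,0,0],0]]'; python3 - <<'E'
from h import *
togo(523.3,-106.4,13.3,78.6)
print(np.round(chips("scene",box=(160,170,345,275)),0).tolist())
im=vision.camera("scene"); cv2.imwrite("pics/s3.png",cv2.resize(im[140:290,140:340],None,fx=4,fy=4,interpolation=cv2.INTER_CUBIC)[:,:,::-1])
E
```

```text
time: 8.28
ee_pos: [0.5229, -0.1062, 0.0792]
eef_rot: [0.993, 0.116, 0.0, 0.0]
ft_force: [-0.2, -0.8, -1.6]
width: 0.0198
grip_force: 50.0
t 8.28 pos [ 522.9 -106.2   79.2] yaw 13.4 w 0.0198 g 50.0 F [-0.2 -0.8 -1.6]
 now-frame [0.01 0.01 0.02] after-turn frame [0.01 0.01 0.02] turn 0.01
[[587.0, -13.0, 50.0], [578.0, -49.0, 49.0], [517.0, -28.0, 49.0], [517.0, -103.0, 49.0]]
```

View pics/s3.png

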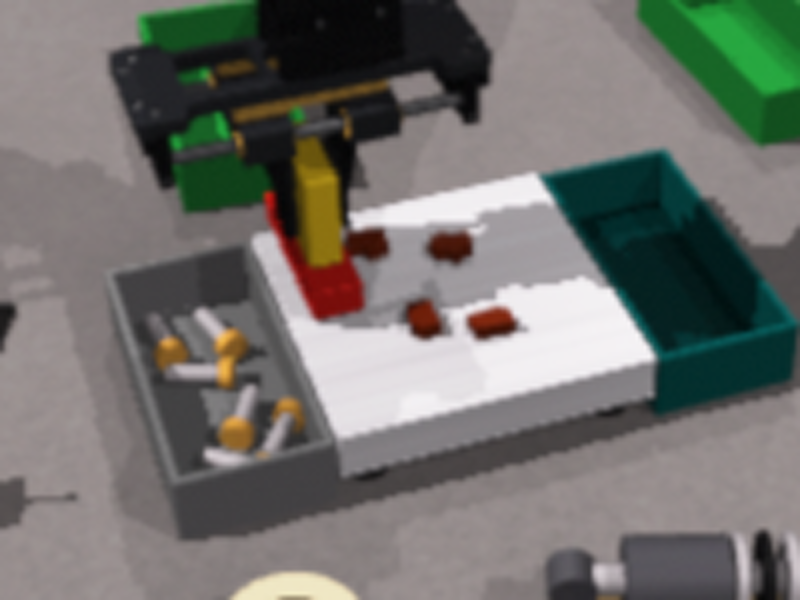

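The foot stands on the plate's -y strip behind the two near chips (~365,243 and 450,247); the other two are clear of its end. First sweep now.

```bash
python3 -m crank '[[[0,-0.2,0],0],[[0,-0.4,0],0],[[0,-0.4,0],0],[[0,-0.4,0],0],[[0,-0.4,0],0],[[0,-0.4,0],0],[[0,-0.4,0],0],[[0,-0.4,0],0],[[0,-0.4,0],0],[[0,-0.3,0],0],[[0,-0.3,0],0],[[0,-0.3,0],0]]'; python3 -m crank '[[[0,-0.3,0],0],[[0,-0.3,0],0],[[0,-0.3,0],0],[[0,-0.3,0],0],[[0,-0.3,0],0],[[0,0,0],0],[[0,0,0],0]]'; python3 - <<'E'
from h import *
togo(523.3,-106.4,13.3,79)
print(np.round(chips("scene",box=(160,150,345,275)),0).tolist())
im=vision.camera("scene"); cv2.imwrite("pics/s4.png",cv2.resize(im[140:290,140:340],None,fx=4,fy=4,interpolation=cv2.INTER_CUBIC)[:,:,::-1])
E
```

```text
time: 9.88
ee_pos: [0.4928, 0.0197, 0.0788]
eef_rot: [0.993, 0.116, 0.0, 0.0]
ft_force: [-0.2, -0.6, -0.9]
width: 0.0198
grip_force: 50.0
time: 10.75
ee_pos: [0.4826, 0.0628, 0.0788]
eef_rot: [0.993, 0.116, 0.0, 0.0]
ft_force: [-1.0, -0.4, -1.6]
width: 0.0199
grip_force: 50.0
t 10.75 pos [482.6  62.8  78.8] yaw 13.3 w 0.0199 g 50.0 F [-1.  -0.4 -1.6]
 now-frame [ 0.02  5.8  -0.  ] after-turn frame [ 0.02  5.8  -0.01] turn 0.01
[[586.0, -13.0, 49.0], [579.0, -49.0, 49.0], [488.0, 62.0, 49.0]]
```

View pics/s4.png

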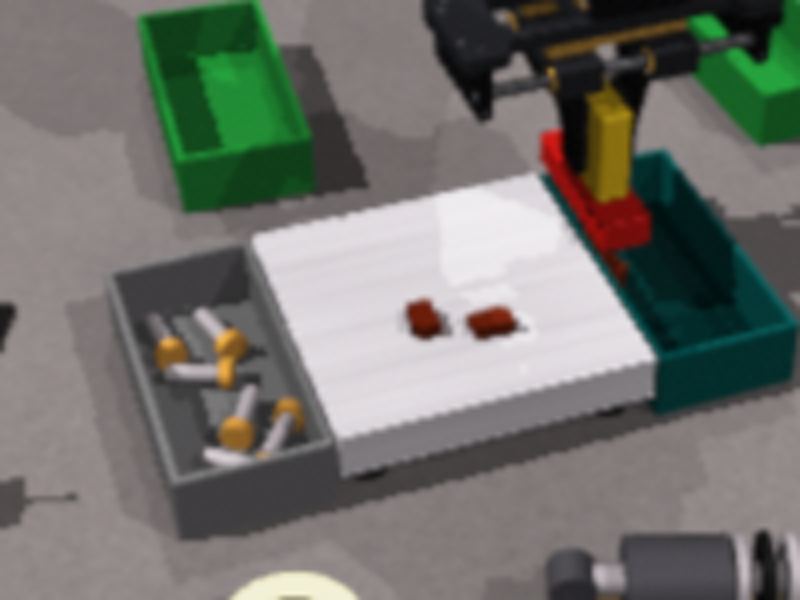

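The near half of the plate is clear. One chip is visible in the tray by its wall (~620,265), and the other is probably hidden behind the foot. I lift and move to the second strip.

```bash
python3 -m crank '[[[0,0,-0.6],0],[[0,0,-0.7],0],[[0.4,0.6,0],0],[[0.5,0.9,0],0],[[0.5,0.9,0],0],[[0.5,0.9,0],0],[[0.4,0.9,0],0],[[0.2,0.7,0],0],[[0,0.3,0],0],[[0,0,0],0],[[0,0,0],0]]'; python3 - <<'E'
from h import *
togo(595.7,-82.1,13.3,78.8)
b=(160,150,345,275)
print(np.round(chips("scene",box=b),0).tolist()); print(np.round(chips("top",.01),0).tolist())
E
```

```text
time: 12.22
ee_pos: [0.5912, -0.0703, 0.118]
eef_rot: [0.993, 0.117, 0.0, -0.0]
ft_force: [-1.1, 0.3, -1.3]
width: 0.0198
grip_force: 50.0
t 12.22 pos [591.2 -70.3 118. ] yaw 13.4 w 0.0198 g 50.0 F [-1.1  0.3 -1.3]
 now-frame [0.05 0.42 1.31] after-turn frame [0.06 0.42 1.31] turn 0.02
[[587.0, -13.0, 49.0], [529.0, 63.0, 49.0], [541.0, -71.0, 49.0]]
[[469.0, 70.0, 10.0], [503.0, 70.0, 10.0]]
```

Both chips are in the tray. Second pass:

```bash
python3 -m crank '[[[0.05,0.3,0],0],[[0,0.12,0],0],[[0,0,0],0],[[0,0,0.5],0],[[0,0,0.4],0],[[0,0,0.3],0],[[0,0,0.1],0],[[0,0,0],0],[[0,0,0],0]]'; python3 - <<'E'
from h import *
togo(595.7,-82.1,13.3,78.8)
print(np.round(chips("scene",box=(160,150,345,275)),0).tolist())
E
```

```text
time: 13.45
ee_pos: [0.5962, -0.0833, 0.0793]
eef_rot: [0.993, 0.116, 0.0, 0.0]
ft_force: [0.1, -0.2, -2.4]
width: 0.02
grip_force: 50.0
t 13.45 pos [596.2 -83.3  79.3] yaw 13.4 w 0.0200 g 50.0 F [ 0.1 -0.2 -2.4]
 now-frame [-0.01 -0.04  0.02] after-turn frame [-0.01 -0.04  0.02] turn 0.01
[[587.0, -13.0, 50.0], [580.0, -50.0, 49.0], [594.0, -87.0, 49.0], [529.0, 63.0, 49.0]]
```

```bash
python3 -m crank '[[[0,-0.2,0],0],[[0,-0.4,0],0],[[0,-0.4,0],0],[[0,-0.4,0],0],[[0,-0.4,0],0],[[0,-0.4,0],0],[[0,-0.4,0],0],[[0,-0.4,0],0],[[0,-0.3,0],0],[[0,-0.3,0],0],[[0,-0.3,0],0],[[0,-0.3,0],0]]'; python3 -m crank '[[[0,-0.3,0],0],[[0,-0.3,0],0],[[0,-0.3,0],0],[[0,-0.2,0],0],[[0,0,0],0],[[0,0,0],0],[[0,0,-0.5],0],[[0,0,-0.9],0],[[0.2,0.6,0],0],[[0.2,0.9,0],0],[[0,0.9,0],0],[[0,0.9,0],0]]'; python3 - <<'E'
from h import *
togo(548.6,-368.3,8.2,120)
b=(160,150,345,275)
print(np.round(chips("scene",box=b),0).tolist()); im=vision.camera("top"); print(np.round(chips("top",.01,im),0).tolist())
cv2.imwrite("pics/t5.png",cv2.resize(im[140:250,190:350],None,fx=4,fy=4,interpolation=cv2.INTER_CUBIC)[:,:,::-1])
E
```

```text
time: 15.0
ee_pos: [0.5666, 0.0397, 0.0788]
eef_rot: [0.993, 0.116, -0.0, 0.0]
ft_force: [0.4, 0.0, -1.5]
width: 0.0196
grip_force: 50.0
time: 16.5
ee_pos: [0.594, -0.0246, 0.1204]
eef_rot: [0.993, 0.116, -0.0, 0.0]
ft_force: [0.3, -0.1, -0.8]
width: 0.0194
grip_force: 50.0
t 16.50 pos [594.  -24.6 120.4] yaw 13.3 w 0.0194 g 50.0 F [ 0.3 -0.1 -0.8]
 now-frame [-4.11 10.8   0.02] after-turn frame [-3.130e+00  1.112e+01  1.000e-02] turn 0.64
[[599.0, 77.0, 49.0], [529.0, 63.0, 49.0], [540.0, -22.0, 49.0]]
[[468.0, 70.0, 10.0], [502.0, 70.0, 10.0], [558.0, 86.0, 10.0]]
```

View pics/t5.png

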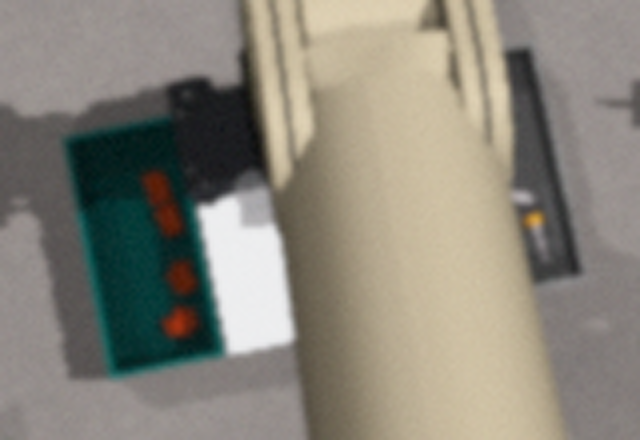

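All four chips lie in the teal tray (~155,185; 168,215; 181,277; 180,322). I'm carrying the scraper back to the pad.

```bash
python3 -m crank '[[[-0.3,0.9,0],0],[[-0.35,0.9,0],0],[[-0.35,0.9,0],0],[[-0.35,0.9,0],0],[[-0.35,0.9,0],0],[[-0.35,0.9,0],0],[[-0.35,0.9,0],0],[[-0.35,0.9,0],0],[[-0.35,0.9,0],0],[[-0.35,0.9,0],0],[[-0.35,0.9,0],0],[[-0.3,0.8,0],0]]'; python3 -m crank '[[[0,0,0],0.32],[[0,0,0],0.32],[[0,0,0],0],[[0,0,0],0]]'; python3 - <<'E'
from h import *
togo(548.6,-368.3,8.2,36)
E
```

```text
time: 18.1
ee_pos: [0.5475, -0.3645, 0.1204]
eef_rot: [0.993, 0.116, -0.0, 0.0]
ft_force: [0.1, -0.7, -1.1]
width: 0.0197
grip_force: 50.0
time: 18.6
ee_pos: [0.5481, -0.363, 0.1206]
eef_rot: [0.997, 0.072, -0.0, -0.0]
ft_force: [-0.3, 0.4, -0.9]
width: 0.0199
grip_force: 50.0
t 18.60 pos [ 548.1 -363.   120.6] yaw 8.3 w 0.0199 g 50.0 F [-0.3  0.4 -0.9]
 now-frame [-0.01  0.18  2.82] after-turn frame [-0.01  0.18  2.82] turn 0.01
```

```bash
python3 -m crank '[[[0,0.18,0],0],[[0,0,0.8],0],[[0,0,0.8],0],[[0,0,0.6],0],[[0,0,0.3],0],[[0,0,0.2],0],[[0,0,0.1],0],[[0,0,0],0],[[0,0,0],0]]'; python3 - <<'E'
from h import *
togo(548.6,-368.3,8.2,36)
E
```

```text
time: 19.73
ee_pos: [0.5493, -0.3684, 0.0374]
eef_rot: [0.997, 0.072, 0.0, 0.0]
ft_force: [-0.4, 0.7, -1.9]
width: 0.0198
grip_force: 50.0
t 19.73 pos [ 549.3 -368.4   37.4] yaw 8.2 w 0.0198 g 50.0 F [-0.4  0.7 -1.9]
 now-frame [-0.02 -0.01  0.05] after-turn frame [-0.02 -0.01  0.05] turn 0.01
```

```bash
python3 -m crank '[[[0,0,0.04],0],[[0,0,0.01],0],[[0,0,0],0],[[0,0,0],0]]'; python3 -m crank '[[[0,0,0],0],[[0,0,0],0],[[0,0,0],0],[[0,0,0],0],[[0,0,0],0],[[0,0,0],0],[[0,0,0],0],[[0,0,0],0],[[0,0,0],0],[[0,0,0],0]]' 1; python3 - <<'E'
from h import *
togo(548.6,-368.3,8.2,200)
E
```

```text
time: 20.23
ee_pos: [0.549, -0.3682, 0.0354]
eef_rot: [0.997, 0.072, 0.0, 0.0]
ft_force: [0.0, -0.3, -0.8]
width: 0.0197
grip_force: 50.0
time: 21.48
ee_pos: [0.549, -0.3683, 0.0354]
eef_rot: [0.997, 0.072, 0.0, 0.0]
ft_force: [0.8, 0.4, 0.3]
width: 0.0871
grip_force: 0.0
t 21.48 pos [ 549.  -368.3   35.4] yaw 8.2 w 0.0871 g 0.0 F [0.8 0.4 0.3]
 now-frame [-0.01  0.   -5.49] after-turn frame [-0.01 -0.   -5.49] turn 0.01
```

```bash
python3 -m crank '[[[0,0,-0.4],0],[[0,0,-0.8],0],[[0,0,-0.9],0],[[0,0,-0.9],0],[[0,0,-0.9],0],[[0,0,-0.9],0],[[0,0,-0.7],0],[[-0.9,0.5,0],0],[[-0.9,0.5,0],0],[[-0.9,0.5,0],0],[[-0.9,0.5,0],0],[[-0.5,0.3,0],0]]'; python3 -m crank '[[[-0.9,0.5,0],0],[[-0.9,0.5,0],0],[[-0.9,0.5,0],0],[[-0.5,0.3,0],0],[[0,0,0],0],[[0,0,0],0]]'; python3 - <<'E'
from h import *
sc=vision.camera("scene"); im=vision.camera("top")
print(np.round(chips("top",.01,im),0).tolist())
cv2.imwrite("pics/f.png",np.hstack([cv2.resize(im[60:300,80:430],(400,274)),cv2.resize(sc[120:330,30:450],(400,274))])[:,:,::-1])
E
```

```text
time: 22.98
ee_pos: [0.4358, -0.4554, 0.2014]
eef_rot: [0.997, 0.071, 0.0, 0.001]
ft_force: [0.9, 0.5, 0.3]
width: 0.0873
grip_force: 0.0
time: 23.72
ee_pos: [0.3515, -0.5202, 0.2005]
eef_rot: [0.997, 0.073, 0.0, -0.0]
ft_force: [0.3, 1.0, 0.5]
width: 0.0868
grip_force: 0.0
[[468.0, 70.0, 10.0], [503.0, 70.0, 10.0], [558.0, 86.0, 10.0]]
```

View pics/f.png

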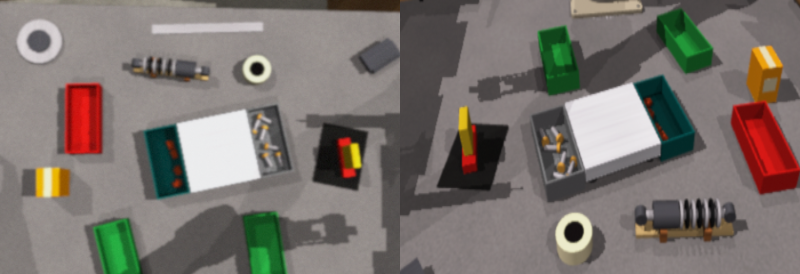

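The plate is clear and all the chips are in the tray (~172,165 in the left view). The scraper stands upright on the pad (~348,157) and nothing else has moved.

```bash
python3 -c "
from bench import r
print(r.close_job())"
```

```text
the job is handed in; nothing more can be done
None
```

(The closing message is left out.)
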